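Run a gyro board on the hand-cranked rate table and park it at the index

ROBOT

A 7-joint arm with a two-finger parallel gripper is mounted at the origin on the work surface. World frame = base frame: x ahead of the robot, y to its left, z up, the work surface at z = 0. Lengths are in m, angles in rad, forces in N, time in s.
With the tool pointing down it reaches from about 0.425 to 0.925 m from the base axis. Payload 6.8 kg.
Tool frame: the origin (TCP) lies midway between the tips of the shut fingers; the grasp point (between the pads) lies 19 mm behind it (bot.pinch_z is the distance from the TCP to the grasp point, in m); z points along the fingers, y is the line along which they close (so a half turn about z gives the same grasp; the last joint's range is limited). The gripper opens to 85 mm and grips with 20 to 120 N. Pads are 22 mm wide; open, the fingers measure 114 mm over their backs; the gripper's body (76 mm by 85 mm) begins 54 mm behind the grasp point. The pads swing forward as they close: fully open they stand 13 mm farther back than shut.
Start: joints at [-1.443, 0.477, 0.022, 1.555, -0.011, 1.109, -0.083], TCP at [0.158, 0.656, 0.231] pointing down, gripper open.
Joint ranges: [-2.96, 2.96], [-0.34, 2.1], [-1.41, 1.46], [0.24, 2.44], [-1.37, 4.51], [0.17, 1.92], [-2.96, 2.96]. Speed limits (rad/s): [2.39, 2.39, 3.14, 3.14, 3.14, 3.14, 3.14].

INTERFACE

Orientations are given as a unit quaternion [w, x, y, z].
In Python, from station import bot, imaging gives the robot as it stands. The module is installed in compiled form; this text tells all that it offers.
- The arm moves only by the tool carry_out, never from a script. Its argument "targets" is a list of rows, each a list of 5 numbers: the shift along the tool's x, y, z in cm, then the turn about the tool's z in degrees, then the opening, from -1 (shut) to 1 (fully open). In form: [[x, y, z, yaw, gripper], ...]. A call has 1 to 12 rows; each row shifts and turns the commanded pose from where the row before left it, along the tool's axes as they then stand; what a row does not reach is not made up. A row lasts 1/10 s, in which the tool goes at most 50 mm and 8.59 degrees, less where a joint would pass 70% of its speed; a pose out of reach is approached as far as the arm can. A call is refused whole if a number of a shift passes 5 or a number of a turn 8.59, either way. A call with a gripper value outside its range is refused whole. The fingers move at their own pace and stop on an object; "force" is the grip in N (left out, the last holds). Time passes only in rows, so rows that do not move let the fingers close. It gives the time, the measured TCP pose, the force, the opening and the grip force at its end, in the units of the state.
- bot.get_obs(): the state, without advancing time (a new reading comes with each control period).
- imaging.read_camera(name): name is "side" or "top"; returns the picture (420x560x3 uint8, red, green, blue); there is no depth.
- imaging.calibration(name): a dict with "fx", "fy", "cx", "cy" (pixels), "k1" (the pictures are not rectified: a ray, as slopes to the right and down, at radius r is drawn at 1 + k1 r^2 times it, then the intrinsics apply), "extrinsics" (4x4, takes a point from world to camera coordinates). Camera axes: x right, y up, looking along -z (the intrinsics and any distortion apply to the point x, -y, -z); pixel columns grow to the right and rows downward; lengths in m; the calibration is good to about 2 mm. A picture is of the moment at which its call begins. calibration takes no time and is no camera call.
- bot.hand_in(): hands the job in; it is judged then, once.
The state is a dict: "t": time; "q": joint angles; "joint_vel": joint speeds; "joint_torque": joint torques, N m; "eef_pos": TCP position; "tool_rot": TCP orientation; "contact_force": force on the tool from outside, world axes, zero at the start; "torque": the same for the moment, N m; "gripper_width": opening from 0.0 (shut) to 1.0 (fully open); "grasp_force": force on a finger pad.
Only numpy, scipy, OpenCV 4.12 (cv2) and the standard library are available. Lean on these libraries where they do the work, as an engineer would, in place of code of your own. Each camera call takes 0.05 s, during which the arm holds its last target. There are 200 camera calls.

TASK

Run the gyro board's calibration on the hand-driven rate table: take the crank by its knob, wind the platter up anticlockwise (seen from above) to 90 degrees per second and keep it between 75 and 105 for five seconds on end while the board logs, never reaching 125, where the sensor overloads. Then bring the platter to rest with its index line at the fixed pointer and let go of the knob. Keep the gripper off the platter and the parts clamped on it, and leave the other things on the table where they are.

Things in the scene. Friction and masses are not known exactly. Their poses are not given: they have to be found in the camera images.
- base: grey cast base of the hand-driven rate table, 220 x 220 mm, bolted down; origin on the table surface under its centre, which is on the vertical axis shared by platter and crank (z up). Its +x points from that axis to the pointer bracket (the bracket reaches 165 mm from the axis, 74 mm up)
- pointer (a point): the spot under the tip of the fixed pointer: on the circle of the platter's rim, 130 mm from the axis, 58 mm above the table
- platter: aluminium disc 260 x 12 mm on a bearing; gyro board, battery box, logger clamped on it (up to 77 mm above the table). Origin: centre of top face, 58 mm up; +x along the index line. All that turns: 2.5 kg, 0.020 kg m2 (+-35 %). Bearing drag 0.015 N m + 0.0016 N m s/rad. Axis leans 1.7 deg (heights +-4 mm) and a trim weight of unknown place adds +-0.007 to 0.013 N m, one cycle a turn
- index (a point): outer end of the bold black index line on the platter (36 mm long, 6 mm wide, ending at the rim, far bolder than the scale marks): 130 mm from the axis, 58 mm above the table
- spindle (a joint): the platter's angle relative to the base, rad, no stops, counting on over whole turns; grows anticlockwise seen from above; at every multiple of 2 pi the index line stands at the pointer
- crank: steel crank on the platter's axis, above it: drum 74 mm across (top of its nut 101 mm above the table), flat arm (top 95 mm above the table) to the knob, short counterweight across from it; no stops. Origin on the axis, 58 mm up; +x along the arm. A magnetic drag coupling joins it to the platter: torque on the platter = 0.022 N m s/rad x (crank speed - platter speed)
- grip (a point): where to take the knob: on the knob's axis, 122 mm above the table, 85 mm from the rate table's axis; goes round with the crank, its x axis pointing outward along the arm
- knob: the crank's knob, an upright black cylinder 30 mm across, 45 mm high (100 to 145 mm above the table), spinning freely on its pin, so a gripper can hold it without turning; origin at its lower end. As the coupling slips, the platter follows with a lag of about 0.9 s, the crank must run on average 0.8 rad/s faster to keep 90 degrees per second, and a crank held still brakes the platter
- pliers: bystander: long-nose pliers with orange handles, about 190 mm long, lying flat, 15 mm high; origin under the pivot end of the handles
- driver: bystander: screwdriver, 150 mm long, lying flat; origin on its underside
- spare_board: bystander: spare circuit board 55 x 40 mm, 14 mm high, lying loose; origin under its centre
- perfboard: bystander: sheet of perforated board 110 x 75 x 5 mm; origin under its centre
- solder_reel: bystander: reel of solder wire, 60 mm across, 48 mm high; origin under its centre
- cell_holder: bystander: round black coin-cell holder, 32 mm across, 8 mm high; origin under its centre
- mug: bystander: white mug, 82 mm across, 92 mm high; origin under its centre

How it is judged:
By the outcome, as a careful person would: the job done as asked, in the order asked, and still so for the second after the job is handed in, with the robot touching nothing.
It also fails if it takes over 61 s, if anything falls off the work surface, if the arm or the gripper's body presses on something with over 40 N, if the wrist force passes 120 N, or if a joint passes its speed limit or range.

## Working session

There is one attempt and no reset: what is moved stays moved. The work goes in short steps, Python scripts to look and compute and a tool call to move; the robot and the scene stay as the last step left them, time stands still between calls to the robot, and variables do not carry over. Pictures are saved under pics/ and viewed, at most 10 in all, crops included, and the job is handed in when it is done.

Besides the shell and the picture viewer there is one more tool, called as a command line: name --pt "numbers of a row" for each row, then --argument value for the rest. carry_out: Moves the arm, as the interface text tells. Its arguments: {"type":"object","properties":{"targets":{"type":"array"},"force":{"type":"number"}},"required":["targets"]}

```bash
mkdir -p pics
python3 - <<'E'
from station import bot, imaging
import cv2, numpy as np
o=bot.get_obs(); print({k:np.round(v,3).tolist() for k,v in o.items()}, bot.pinch_z)
for n in("side","top"):
    im=imaging.read_camera(n); cv2.imwrite(f"pics/{n}0.png",im[:,:,::-1]); c=imaging.calibration(n); print(n,{k:np.round(v,4).tolist() for k,v in c.items()})
E
```

```text
{'t': 0.0, 'q': [-1.443, 0.478, 0.022, 1.556, -0.011, 1.109, -0.083], 'joint_vel': [-0.001, -0.002, 0.001, -0.0, 0.001, -0.001, 0.001], 'joint_torque': [0.0, -59.645, 1.608, -28.12, 0.012, 0.01, -0.0], 'eef_pos': [0.158, 0.656, 0.23], 'tool_rot': [-0.0, 0.118, 0.993, -0.001], 'contact_force': [-0.308, 0.11, 0.569], 'torque': [-0.05, 0.021, 0.019], 'grasp_force': 0.0, 'gripper_width': 1.0} 0.0187
side {'fx': 418.0433, 'fy': 418.0433, 'cx': 280.0243, 'cy': 208.9855, 'k1': -0.0842, 'extrinsics': [[0.8838, -0.4678, -0.0081, -0.4558], [0.3171, 0.5863, 0.7455, -0.2355], [-0.3439, -0.6614, 0.6665, -0.9154], [0.0, 0.0, 0.0, 1.0]]}
top {'fx': 541.4144, 'fy': 541.4144, 'cx': 282.0368, 'cy': 206.8367, 'k1': -0.0346, 'extrinsics': [[0.0948, -0.9955, -0.0011, -0.0353], [0.9736, 0.0925, 0.2087, -0.5334], [-0.2076, -0.0209, 0.978, -1.6362], [0.0, 0.0, 0.0, 1.0]]}
```

View pics/side0.png

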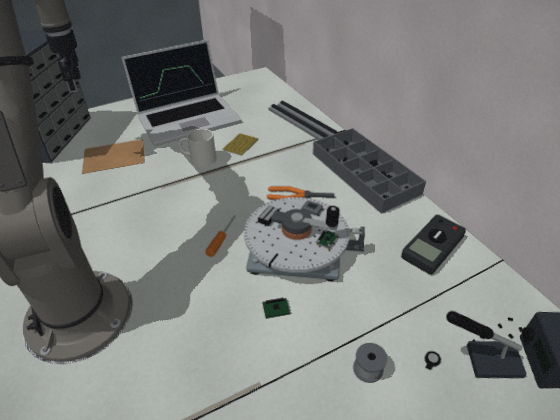

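View pics/top0.png

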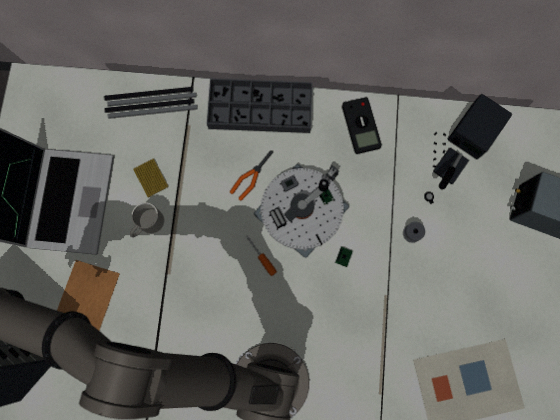

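Side view: platter centre ~(297,232), knob (332,215). Top view: platter ~(302,207), knob (323,186), bracket (333,170), index ~(320,240). Next I rectify onto the platter plane to measure.

```bash
cat > h.py <<'E'
import cv2, numpy as np
from station import bot, imaging
C={n:imaging.calibration(n) for n in("side","top")}
def proj(P,n):
    c=C[n];E=np.array(c["extrinsics"]);p=np.atleast_2d(P)@E[:3,:3].T+E[:3,3]
    s=np.c_[p[:,0],-p[:,1]]/-p[:,2:];s=s*(1+c["k1"]*(s**2).sum(1,keepdims=True))
    return s*[c["fx"],c["fy"]]+[c["cx"],c["cy"]]
def rect(im,n,ctr,z,half=.2,px=1000):   # metric map: image x = world -y, image y(up) = world x
    N=int(2*half*px);j,i=np.meshgrid(np.arange(N),np.arange(N))
    X=ctr[0]+half-i/px;Y=ctr[1]+half-j/px
    m=proj(np.c_[X.ravel(),Y.ravel(),np.full(N*N,z)],n).reshape(N,N,2).astype(np.float32)
    return cv2.remap(im,m[...,0],m[...,1],cv2.INTER_CUBIC)
def unproj(uv,n,z):
    from scipy.optimize import fsolve
    return fsolve(lambda a:proj([a[0],a[1],z],n)[0]-uv,[.6,0])
E
python3 - <<'E'
from h import *
top=cv2.imread("pics/top0.png");side=cv2.imread("pics/side0.png")
for uv,z in(((302,207),.058),((323,186),.145),((320,240),.058),((333,168),.074)): print(uv,unproj(np.array(uv),"top",z).round(3))
for uv,z in(((297,232),.058),((332,207),.145)): print(uv,unproj(np.array(uv),"side",z).round(3))
c=unproj(np.array((302,207)),"top",.058)
a=rect(top,"top",c,.058);b=rect(side,"side",c,.058)
cv2.imwrite("pics/r.png",np.hstack([a,b])); print(c)
E
```

```text
(302, 207) [ 0.539 -0.047]
(323, 186) [ 0.59  -0.102]
(320, 240) [ 0.441 -0.111]
(333, 168) [ 0.67  -0.133]
(297, 232) [ 0.533 -0.057]
(332, 207) [ 0.6   -0.099]
[ 0.53934957 -0.04677025]
```

View pics/r.png

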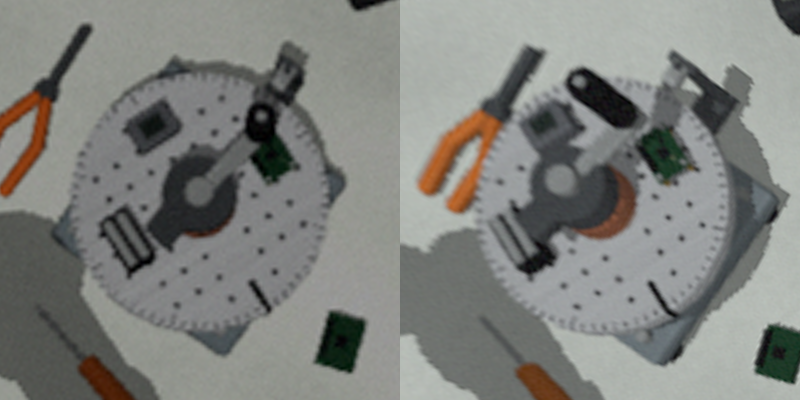

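Rectified (1 mm/px, centre 0.539,-0.047): platter spans about 70–329 × 68–331, so 260 mm as expected. The index ends at (268,311), radius 130 mm, which is right. The base edges give +x at about −35°. Next I fit the knob silhouette in both cameras and check the index.

```bash
cat >> h.py <<'E'
CT=np.array([.537,-.048])
def polar(im,n,c=CT,z=.058,r0=90,r1=134,N=720):
    t=np.arange(N)/N*2*np.pi; r=np.arange(r0,r1)/1000.
    T,R=np.meshgrid(t,r,indexing="ij")
    m=proj(np.c_[(c[0]+R*np.cos(T)).ravel(),(c[1]+R*np.sin(T)).ravel(),np.full(T.size,z)],n).reshape(N,-1,2).astype(np.float32)
    return cv2.remap(im,m[...,0],m[...,1],cv2.INTER_LINEAR)
E
python3 - <<'E'
from h import *
from scipy.optimize import minimize
ims={n:cv2.imread(f"pics/{n}0.png") for n in C}
S={n:(im.max(2)<60).astype(np.float32) for n,im in ims.items()}
t=np.linspace(0,2*np.pi,40)
def cost(p,ns=("side","top")):
    s=0
    for n in ns:
        P=np.vstack([np.c_[p[0]+.015*np.cos(t),p[1]+.015*np.sin(t),np.full(40,z)] for z in(.1,.145)])
        h=cv2.convexHull((proj(P,n)*16).astype(np.int32)); m=np.zeros(S[n].shape,np.uint8); cv2.fillConvexPoly(m,h,1,shift=4)
        big=cv2.dilate(m,np.ones((9,9)))
        s+=((m-S[n])**2*big).sum()
    return s
for ns in(("side",),("top",),("side","top")):
    g=[(cost((x,y),ns),x,y) for x in np.arange(.575,.62,.001) for y in np.arange(-.125,-.08,.001)]
    g.sort(); b=np.mean([q[1:] for q in g[:8]],0); print(ns,g[0],b.round(4),"r",np.hypot(*(b-CT)),"ang",np.degrees(np.arctan2(*(b-CT)[::-1])))
for n in C:
    d=polar(ims[n],n).max(2).astype(float)
    k=d[:,6:36].mean(1); o=np.argsort(k)[:10]; print(n,[(i/2-360*(i>360),round(k[i])) for i in o])
    # outer rim: pick radius of strongest edge per angle, fit circle centre
E
```

```text
('side',) (np.float32(92.0), np.float64(0.601), np.float64(-0.10299999999999998)) [ 0.6005 -0.1035] r 0.08433563896716491 ang -41.153969909952664
('top',) (np.float32(101.0), np.float64(0.575), np.float64(-0.11299999999999999)) [ 0.5815 -0.1097] r 0.07611381280687486 ang -54.221676973715894
('side', 'top') (np.float32(200.0), np.float64(0.6), np.float64(-0.10599999999999998)) [ 0.6009 -0.1037] r 0.08478253431574218 ang -41.11440481234091
side [(np.float64(1.5), 22), (np.float64(2.0), 22), (np.float64(3.5), 22), (np.float64(2.5), 22), (np.float64(3.0), 22), (np.float64(1.0), 22), (np.float64(4.0), 23), (np.float64(4.5), 23), (np.float64(5.0), 24), (np.float64(5.5), 24)]
top [(np.float64(-30.5), 30), (np.float64(-30.0), 30), (np.float64(-39.5), 32), (np.float64(-39.0), 32), (np.float64(-148.0), 32), (np.float64(-31.0), 32), (np.float64(-29.5), 32), (np.float64(-38.5), 33), (np.float64(-147.5), 33), (np.float64(-40.0), 33)]
```

carry_out --pt "-3 -3.2 0 0 1" --pt "-3 -3.2 0 0 1" --pt "-3 -3.2 0 0 1" --pt "-3 -3.2 0 0 1" --pt "-3 -3.2 0 0 1" --pt "-3 -3.2 0 0 1" --pt "-3 -3.2 0 0 1" --pt "-3 -3.2 0 0 1" --pt "-3 -3.2 0 0 1" --pt "-3 -3.2 0 0 1" --force 30

```text
t: 1.1
eef_pos: [0.375, 0.2733, 0.2312]
tool_rot: [-0.0, 0.118, 0.993, 0.0]
contact_force: [1.8, 0.4, 0.3]
gripper_width: 1.0
grasp_force: 0.0
```

carry_out --pt "-3 -3.2 0 0 1" --pt "-3 -3.2 0 0 1" --pt "-3 -3.2 0 0 1" --pt "-3 -3.2 0 0 1" --pt "-3 -3.2 0 0 1" --pt "-3 -3.2 0 0 1" --pt "-3 -3.2 0 0 1" --pt "-3 -3.2 0 0 1" --pt "-3 -3.2 0 0 1"

```text
t: 2.0
eef_pos: [0.5703, -0.0695, 0.231]
tool_rot: [-0.0, 0.117, 0.993, 0.0]
contact_force: [-0.0, 0.8, -0.1]
gripper_width: 1.002
grasp_force: 0.0
```

carry_out --pt "-1.8 -1.3 1.5 0 1" --pt "-1.8 -1.3 2.0 0 1" --pt "0 0 2 0 1"

```text
t: 2.3
eef_pos: [0.6, -0.105, 0.1755]
tool_rot: [0.001, 0.119, 0.993, -0.001]
contact_force: [0.0, 0.3, -0.4]
gripper_width: 1.002
grasp_force: 0.0
```

Run:
```python
from h import *
o=bot.get_obs();p=o["eef_pos"];print(o["t"],p,o["q"].round(2) if hasattr(o["q"],"round") else o["q"])
out=[]
for n in C:
    im=imaging.read_camera(n)[:,:,::-1].copy(); cv2.imwrite(f"pics/{n}1.png",im)
    u,v=proj([.599,-.103,.12],n)[0].astype(int); s=60
    f=6.6
    q=cv2.resize(im[v-s:v+s,u-s:u+s],(400,400),interpolation=cv2.INTER_CUBIC)
    for P in([.599,-.103,.145],p):
        a=(proj(P,n)[0]-[u-s,v-s])*400/120; cv2.drawMarker(q,tuple(a.astype(int).tolist()),(0,0,255),0,14,1)
    out.append(q)
cv2.imwrite("pics/c1.png",np.hstack(out))
```

```text
2.3 [ 0.59998409 -0.10500233  0.1755237 ] [-0.27  0.45  0.46  1.8  -0.24  0.94  1.62]
```

View pics/c1.png

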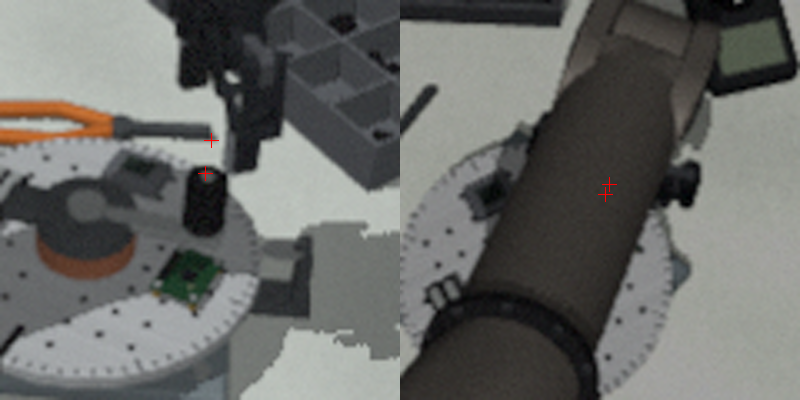

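The side crop shows the knob top at (206,174), right on the mark at (204,173), with the fingers straddling it. The arm hides most of the top view. Descending and gripping.

carry_out --pt "0 0 3.2 0 1" --pt "0 0 3.2 0 1" --pt "0 0 0 0 -1" --pt "0 0 0 0 -1" --pt "0 0 0 0 -1" --pt "0 0 0 0 -1" --pt "0 0 0 0 -1" --force 30

```text
t: 3.1
eef_pos: [0.6003, -0.1018, 0.1144]
tool_rot: [0.002, 0.118, 0.993, 0.0]
contact_force: [0.0, 0.7, 6.6]
gripper_width: 0.342
grasp_force: 30.0
```

```bash
cat > sp.py <<'E'
# crank log, platter model, index detector, row generator
import json,os,sys
from h import *
from scipy.optimize import least_squares
F="log.json"
L=json.load(open(F)) if os.path.exists(F) else dict(seg=[],cmd=[.600,-.105],th=-40.4,obs=[],ctr=CT.tolist(),r=.085)
XA=np.array([np.cos(np.radians(166.45)),np.sin(np.radians(166.45))]);YA=np.array([-np.sin(np.radians(166.45)),np.cos(np.radians(166.45))])*-1
def save(): json.dump(L,open(F,"w"))
def rows(steps,t0):
    out=[]
    for s in steps:
        L["seg"].append([t0,L["th"],s]); L["th"]+=s; t0+=.1
        a=np.radians(L["th"]); g=np.array(L["ctr"])+L["r"]*np.array([np.cos(a),np.sin(a)])
        d=(g-L["cmd"])*100; v=np.round([d@XA,d@YA],1); L["cmd"]=(np.array(L["cmd"])+(v[0]*XA+v[1]*YA)/100).tolist()
        out.append([float(v[0]),float(v[1]),0,0,-1])
    return out
DT=.005;P0=np.array([1,1,0,0,0.]);SG=np.array([.25,.15,.008,.008,1.5])  # J/.02, Tc/.015, a, b, start offset deg
A0=-148.
def sim(p,tend,seg=None,w0=0):
    seg=L["seg"] if seg is None else seg
    t=np.arange(seg[0][0] if seg else 0,tend+DT,DT); rate=np.zeros(len(t))
    for s in seg: rate[(t>=s[0]-1e-6)&(t<s[0]+.1-1e-6)]=np.radians(s[2])/.1
    al=np.radians(A0+p[4]);w=0.;AL=np.empty(len(t));W=np.empty(len(t));J=.02*p[0];Tc=.015*p[1]
    for i in range(len(t)):
        AL[i]=al;W[i]=w
        T=.022*(rate[i]-w)-.0016*w+p[2]*np.cos(al)+p[3]*np.sin(al)
        f=np.clip(w*J/DT+T,-Tc,Tc); w+=DT*(T-f)/J; al+=w*DT
    return t,np.degrees(AL),np.degrees(W)
def fit():
    ob=np.array(L["obs"])
    if len(ob)==0: return P0
    def res(p):
        t,al,_=sim(p,ob[-1,0]+.01); return np.r_[(np.interp(ob[:,0],t,al)-ob[:,1])/2,(p-P0)/SG]
    return least_squares(res,L.get("p",P0),loss="linear",diff_step=1e-3,x_scale=SG).x
def detect(im,n,pred,gate=40):
    k=polar(im,n)[:,8:36].max(2).astype(float).mean(1); k=cv2.blur(np.r_[k[-4:],k,k[:4]][:,None],(1,5))[4:-4,0]
    sc=np.minimum(np.minimum(np.roll(k,10),np.roll(k,-10)),160)-k
    d=(np.arange(720)/2-pred+180)%360-180; sc[abs(d)>gate]=-99
    i=int(sc.argmax()); w=np.clip(sc[np.arange(i-5,i+6)%720],0,None)
    return pred+d[i]+ (w@np.arange(-5,6)/max(w.sum(),1))/2, sc[i]
def look(gate=40):
    t=float(bot.get_obs()["t"]); im=imaging.read_camera("side")[:,:,::-1].copy(); cv2.imwrite(f"pics/s{t:.2f}.png",im)
    p=np.array(L.get("p",P0)); pred=sim(p,t)[1][-1] if L["seg"] else A0
    a,s=detect(im,"side",pred,gate); print(f"t {t:.2f} pred {pred:.1f} meas {a:.1f} score {s:.0f}"); return t,a,s
def step(steps,use=True,gate=40,ms=35):
    if use and L["seg"]:
        t,a,s=look(gate)
        if s>ms: L["obs"].append([t,a]); L["p"]=fit().tolist(); print("p",np.round(L["p"],4))
    o=bot.get_obs();t0=float(o["t"]);p=np.array(L.get("p",P0))
    e=np.array(o["eef_pos"]);c=np.array(L["ctr"]);d=e[:2]-c
    print("t0",round(t0,2),"eef r %.4f ang %.1f cmd th %.1f z %.4f"%(np.hypot(*d),np.degrees(np.arctan2(d[1],d[0])),(L["th"]+180)%360-180,e[2]),"F",np.round(o["contact_force"],1))
    out=rows(steps,t0)
    if L["seg"]:
        t,al,w=sim(p,t0+.1*len(steps)); m=t>=t0-.001; print("w",w[m][::40].round(0).tolist(),"end al %.0f"%al[-1],"max w %.0f"%w.max())
    print(out); save()
E
python3 - <<'E'
from sp import *
for n in C: print(n,detect(cv2.imread(f"pics/{n}0.png"),n,-148,180))
print(detect(cv2.imread("pics/side1.png"),"side",-148,180))
step([3,6,9,12,14,14,14,14,14,14])
E
```

```text
side (np.float64(-148.76688573917176), np.float64(99.53571428571426))
top (np.float64(-147.80097644247184), np.float64(82.47142857142856))
(np.float64(-149.0253613118399), np.float64(56.20000000000001))
t0 3.1 eef r 0.0831 ang -40.4 cmd th -40.4 z 0.1144 F [0.  0.7 6.6]
w [0.0, 2.0, 15.0, 32.0, 45.0, 55.0] end al -124 max w 55
[[-0.3, 0.6, 0, 0, -1], [-0.3, 0.9, 0, 0, -1], [-0.3, 1.3, 0, 0, -1], [-0.1, 1.7, 0, 0, -1], [0.3, 2.1, 0, 0, -1], [0.9, 1.9, 0, 0, -1], [1.3, 1.6, 0, 0, -1], [1.6, 1.3, 0, 0, -1], [1.9, 0.8, 0, 0, -1], [2.0, 0.4, 0, 0, -1]]
```

carry_out --pt "-0.3 0.6 0 0 -1" --pt "-0.3 0.9 0 0 -1" --pt "-0.3 1.3 0 0 -1" --pt "-0.1 1.7 0 0 -1" --pt "0.3 2.1 0 0 -1" --pt "0.9 1.9 0 0 -1" --pt "1.3 1.6 0 0 -1" --pt "1.6 1.3 0 0 -1" --pt "1.9 0.8 0 0 -1" --pt "2.0 0.4 0 0 -1"

```text
t: 4.1
eef_pos: [0.5583, 0.037, 0.1117]
tool_rot: [-0.001, 0.117, 0.993, -0.001]
contact_force: [-2.6, -11.9, 5.8]
gripper_width: 0.34
grasp_force: 30.4
```

```bash
python3 -c "
from sp import *
step([13]*6)"
```

```text
t 4.10 pred -123.8 meas -122.1 score 111
p [ 9.742e-01  9.938e-01 -9.000e-04 -7.000e-04  4.800e-02]
t0 4.15 eef r 0.0875 ang 78.0 cmd th 73.6 z 0.1117 F [-5.3 -6.2  9.9]
w [53.0, 60.0, 66.0, 70.0] end al -82 max w 70
[[2.0, -0.2, 0, 0, -1], [1.8, -0.5, 0, 0, -1], [1.7, -1.0, 0, 0, -1], [1.4, -1.3, 0, 0, -1], [1.1, -1.6, 0, 0, -1], [0.7, -1.8, 0, 0, -1]]
```

```bash
python3 -c "
from sp import *
r=[[2.0,-0.2],[1.8,-0.5],[1.7,-1.0],[1.4,-1.3],[1.1,-1.6],[0.7,-1.8]]
s=np.sum(r,0)/100; L['cmd']=(np.array(L['cmd'])-s[0]*XA-s[1]*YA+[-.0014,.0026]).tolist()
L['seg']=L['seg'][:-6]; L['th']-=78
print(L['cmd'],bot.get_obs()['eef_pos'],len(L['seg']))
step([15,13,13,13,13,13,13,13],use=False)"
```

```text
[0.5600694141428588, 0.036493462601756295] [0.55521797 0.03756565 0.11166219] 10
t0 4.15 eef r 0.0875 ang 78.0 cmd th 73.6 z 0.1117 F [-5.3 -6.2  9.9]
w [53.0, 62.0, 67.0, 72.0, 75.0] end al -66 max w 75
[[2.1, -0.4, 0, 0, -1], [1.8, -0.7, 0, 0, -1], [1.6, -1.0, 0, 0, -1], [1.4, -1.3, 0, 0, -1], [1.0, -1.6, 0, 0, -1], [0.7, -1.9, 0, 0, -1], [0.2, -1.9, 0, 0, -1], [-0.3, -1.9, 0, 0, -1]]
```

carry_out --pt "2.1 -0.4 0 0 -1" --pt "1.8 -0.7 0 0 -1" --pt "1.6 -1.0 0 0 -1" --pt "1.4 -1.3 0 0 -1" --pt "1.0 -1.6 0 0 -1" --pt "0.7 -1.9 0 0 -1" --pt "0.2 -1.9 0 0 -1" --pt "-0.3 -1.9 0 0 -1"

```text
t: 4.95
eef_pos: [0.4518, -0.045, 0.1145]
tool_rot: [-0.001, 0.116, 0.993, 0.002]
contact_force: [-12.1, 1.4, 45.4]
gripper_width: 0.342
grasp_force: 37.1
```

```bash
python3 -c "
from sp import *
step([13]*6)"
```

```text
t 4.95 pred -66.2 meas -73.0 score 96
p [ 0.9455  1.0124 -0.0019  0.0041  0.4094]
t0 5.0 eef r 0.0850 ang -179.3 cmd th 179.6 z 0.1147 F [-13.4  -3.2  35.9]
w [59.0, 62.0, 65.0, 67.0] end al -31 max w 67
[[-0.6, -1.8, 0, 0, -1], [-1.0, -1.6, 0, 0, -1], [-1.4, -1.4, 0, 0, -1], [-1.7, -1.0, 0, 0, -1], [-1.8, -0.6, 0, 0, -1], [-1.9, -0.2, 0, 0, -1]]
```

```bash
cat >> sp.py <<'E'
_rows=rows
def rows(steps,t0):
    L["undo"]=[len(L["seg"]),L["th"],L["cmd"],L.get("z",0.)]
    th=L["th"];out=_rows(steps,t0)
    for r,s in zip(out,np.cumsum(steps)):
        h=L.get("H",.25)*(np.cos(np.radians(th+s-L.get("thh",190)))+.64)
        v=float(np.round((h-L.get("z",0.))/.05)*.05); v=float(np.clip(v,-.15,.15)); L["z"]=L.get("z",0.)+v; r[2]=round(-v,2)
    return out
def undo(): n,L["th"],L["cmd"],L["z"]=L["undo"]; L["seg"]=L["seg"][:n]
E
python3 -c "
from sp import *
r=[[-0.6,-1.8],[-1.0,-1.6],[-1.4,-1.4],[-1.7,-1.0],[-1.8,-0.6],[-1.9,-0.2]]
s=np.sum(r,0)/100; L['cmd']=(np.array(L['cmd'])-s[0]*XA-s[1]*YA).tolist()
L['seg']=L['seg'][:-6]; L['th']-=78
step([14]*8,use=False)"
```

```text
t0 5.0 eef r 0.0850 ang -179.3 cmd th 179.6 z 0.1147 F [-13.4  -3.2  35.9]
w [59.0, 65.0, 69.0, 72.0, 75.0] end al -15 max w 75
[[-0.7, -1.9, -0.15, 0, -1], [-1.1, -1.7, -0.15, 0, -1], [-1.6, -1.4, -0.05, 0, -1], [-1.8, -1.0, 0.0, 0, -1], [-2.0, -0.5, 0.05, 0, -1], [-2.1, 0.0, 0.05, 0, -1], [-2.0, 0.5, 0.1, 0, -1], [-1.8, 1.0, 0.05, 0, -1]]
```

carry_out --pt "-0.7 -1.9 -0.15 0 -1" --pt "-1.1 -1.7 -0.15 0 -1" --pt "-1.6 -1.4 -0.05 0 -1" --pt "-1.8 -1.0 0 0 -1" --pt "-2.0 -0.5 0.05 0 -1" --pt "-2.1 0.0 0.05 0 -1" --pt "-2.0 0.5 0.1 0 -1" --pt "-1.8 1.0 0.05 0 -1" --force 24

```text
t: 5.8
eef_pos: [0.571, -0.1238, 0.1148]
tool_rot: [0.001, 0.117, 0.993, 0.001]
contact_force: [-3.6, 7.4, 16.7]
gripper_width: 0.342
grasp_force: 34.2
```

```bash
python3 -c "
from sp import *
step([14]*8)"
```

```text
t 5.80 pred -14.8 meas -23.8 score 24
t0 5.85 eef r 0.0828 ang -62.9 cmd th -68.4 z 0.1149 F [4.9 2.1 7.4]
w [68.0, 72.0, 77.0, 80.0, 84.0] end al 50 max w 84
[[-1.6, 1.4, 0.05, 0, -1], [-1.1, 1.7, 0.05, 0, -1], [-0.7, 2.0, 0.05, 0, -1], [-0.2, 2.0, 0.0, 0, -1], [0.3, 2.1, 0.05, 0, -1], [0.7, 1.9, -0.0, 0, -1], [1.3, 1.7, -0.0, 0, -1], [1.6, 1.3, -0.05, 0, -1]]
```

carry_out --pt "-1.6 1.4 0.05 0 -1" --pt "-1.1 1.7 0.05 0 -1" --pt "-0.7 2.0 0.05 0 -1" --pt "-0.2 2.0 0 0 -1" --pt "0.3 2.1 0.05 0 -1" --pt "0.7 1.9 0 0 -1" --pt "1.3 1.7 0 0 -1" --pt "1.6 1.3 -0.05 0 -1"

```text
t: 6.65
eef_pos: [0.5974, 0.0139, 0.1113]
tool_rot: [-0.001, 0.117, 0.993, -0.0]
contact_force: [-2.8, -3.1, 0.3]
gripper_width: 0.343
grasp_force: 32.9
```

```bash
python3 -c "
from sp import *
print(detect(cv2.imread('pics/s5.80.png'),'side',-20,30))
step([14]*6)"
```

```text
(np.float64(-23.766498120057047), np.float64(24.385714285714286))
t 6.65 pred 49.9 meas 28.1 score 59
p [ 0.9616  1.0552 -0.0074  0.0076  0.1519]
t0 6.7 eef r 0.0866 ang 48.3 cmd th 43.6 z 0.1111 F [-5.4 -1.3 13.9]
w [62.0, 68.0, 74.0, 80.0] end al 74 max w 80
[[1.8, 0.9, -0.05, 0, -1], [2.0, 0.4, -0.05, 0, -1], [2.1, -0.1, -0.05, 0, -1], [2.0, -0.5, -0.05, 0, -1], [1.8, -1.1, -0.05, 0, -1], [1.5, -1.4, -0.1, 0, -1]]
```

```bash
ls -t pics/s*.png|head -1; python3 -c "
import cv2,glob,os
f=max(glob.glob('pics/s[0-9]*.png'),key=os.path.getmtime)
a=[cv2.resize(cv2.imread(x)[180:290,230:370],(400,314),interpolation=2) for x in('pics/s5.80.png',f)]
cv2.imwrite('pics/c2.png',cv2.hconcat(a))"
```

```text
pics/s6.65.png
```

View pics/c2.png

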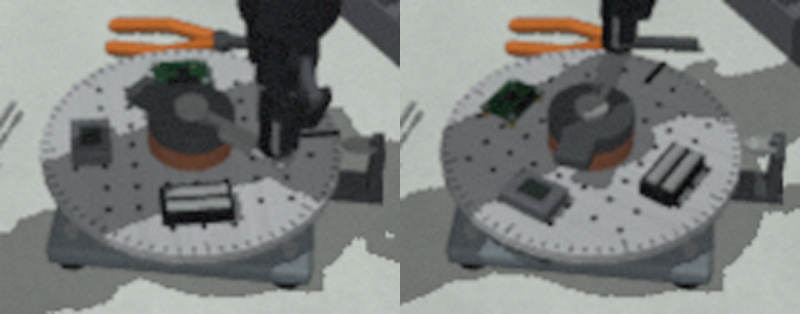

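The index is clearly visible in both crops, at (320,134) and (656,72), so both detections are real. The trim is identified at about 0.0106 N m. I now let the model choose the crank steps.

```bash
cat >> sp.py <<'E'
def auto(n,target=90.,tau=.4,use=True,gate=25,ms=18,lo=2,hi=22,send=True):
    if use:
        t,a,s=look(gate)
        if s>ms: L["obs"].append([t,a]); L["p"]=fit().tolist()
        print("p",np.round(L["p"],4),"resid",np.round(np.interp(np.array(L["obs"])[:,0],*sim(L["p"],t+.01)[:2])-np.array(L["obs"])[:,1],1)[-6:])
    o=bot.get_obs();t0=float(o["t"]);p=np.array(L["p"]);seg=list(L["seg"]);st=[]
    for k in range(n):
        _,al,w=sim(p,t0+.1*k,seg); a=np.radians(al[-1]+w[-1]*.05);wr=np.radians(w[-1]);tg=np.radians(target)
        T=.02*p[0]*(tg-wr)/tau+.0016*wr+.015*p[1]-p[2]*np.cos(a)-p[3]*np.sin(a)
        s=int(np.clip(round(np.degrees(wr+T/.022)*.1),lo,hi)); st.append(s); seg.append([t0+.1*k,0,s])
    print(st); step(st,use=False)
E
python3 -c "
from sp import *
undo(); L['obs'].insert(2,[5.80,-23.8]); L['p']=fit().tolist(); print(np.round(L['p'],4))
auto(8,use=False)"
```

```text
[ 0.9571  1.0538 -0.0073  0.0077  0.1539]
[17, 16, 15, 15, 14, 13, 13, 12]
t0 6.7 eef r 0.0866 ang 48.3 cmd th 43.6 z 0.1111 F [-5.4 -1.3 13.9]
w [62.0, 73.0, 80.0, 84.0, 87.0] end al 94 max w 87
[[2.2, 1.0, -0.05, 0, -1], [2.4, 0.3, -0.05, 0, -1], [2.2, -0.3, -0.05, 0, -1], [2.0, -0.8, -0.1, 0, -1], [1.7, -1.3, -0.05, 0, -1], [1.2, -1.4, -0.05, 0, -1], [0.9, -1.8, -0.05, 0, -1], [0.4, -1.7, -0.0, 0, -1]]
```

carry_out --pt "2.2 1.0 -0.05 0 -1" --pt "2.4 0.3 -0.05 0 -1" --pt "2.2 -0.3 -0.05 0 -1" --pt "2.0 -0.8 -0.1 0 -1" --pt "1.7 -1.3 -0.05 0 -1" --pt "1.2 -1.4 -0.05 0 -1" --pt "0.9 -1.8 -0.05 0 -1" --pt "0.4 -1.7 0 0 -1"

```text
t: 7.5
eef_pos: [0.4566, -0.0165, 0.1147]
tool_rot: [-0.0, 0.117, 0.993, -0.001]
contact_force: [5.8, -3.1, -12.2]
gripper_width: 0.342
grasp_force: 30.9
```

```bash
python3 -c "
from sp import *
auto(8)"
```

```text
t 7.50 pred 94.1 meas 94.0 score 29
p [ 0.9578  1.0543 -0.0073  0.0077  0.1549] resid [-0.3 -0.2  0.1  0.2  0. ]
[12, 12, 12, 12, 11, 11, 12, 12]
t0 7.55 eef r 0.0862 ang 160.6 cmd th 158.6 z 0.1148 F [  3.5  -4.7 -12.3]
w [80.0, 84.0, 87.0, 88.0, 90.0] end al 167 max w 90
[[0.0, -1.8, -0.05, 0, -1], [-0.3, -1.7, -0.0, 0, -1], [-0.6, -1.7, -0.0, 0, -1], [-1.0, -1.4, 0.0, 0, -1], [-1.2, -1.2, 0.0, 0, -1], [-1.4, -0.9, 0.05, 0, -1], [-1.6, -0.6, 0.05, 0, -1], [-1.8, -0.3, 0.0, 0, -1]]
```

carry_out --pt "0.0 -1.8 -0.05 0 -1" --pt "-0.3 -1.7 0 0 -1" --pt "-0.6 -1.7 0 0 -1" --pt "-1.0 -1.4 0 0 -1" --pt "-1.2 -1.2 0 0 -1" --pt "-1.4 -0.9 0.05 0 -1" --pt "-1.6 -0.6 0.05 0 -1" --pt "-1.8 -0.3 0 0 -1"

```text
t: 8.35
eef_pos: [0.514, -0.1278, 0.1162]
tool_rot: [0.001, 0.117, 0.993, 0.0]
contact_force: [0.8, 4.1, 8.2]
gripper_width: 0.342
grasp_force: 32.7
```

```bash
python3 -c "
from sp import *
auto(10)"
```

```text
t 8.35 pred 167.3 meas 166.6 score 58
p [ 0.9566  1.058  -0.0073  0.0076  0.1603] resid [-0.3 -0.2  0.1  0.2 -0.   0. ]
[13, 13, 13, 13, 13, 14, 14, 15, 15, 15]
t0 8.4 eef r 0.0828 ang -104.0 cmd th -107.4 z 0.1163 F [ 3.1 -3.   0.2]
w [83.0, 87.0, 88.0, 89.0, 90.0, 90.0] end al 260 max w 90
[[-1.9, 0.1, 0.1, 0, -1], [-1.8, 0.5, 0.05, 0, -1], [-1.7, 0.9, 0.05, 0, -1], [-1.5, 1.3, 0.05, 0, -1], [-1.1, 1.5, 0.05, 0, -1], [-0.8, 2.0, 0.05, 0, -1], [-0.2, 2.0, 0.0, 0, -1], [0.2, 2.2, 0.05, 0, -1], [0.8, 2.1, -0.0, 0, -1], [1.4, 1.8, -0.05, 0, -1]]
```

carry_out --pt "-1.9 0.1 0.1 0 -1" --pt "-1.8 0.5 0.05 0 -1" --pt "-1.7 0.9 0.05 0 -1" --pt "-1.5 1.3 0.05 0 -1" --pt "-1.1 1.5 0.05 0 -1" --pt "-0.8 2.0 0.05 0 -1" --pt "-0.2 2.0 0 0 -1" --pt "0.2 2.2 0.05 0 -1" --pt "0.8 2.1 0 0 -1" --pt "1.4 1.8 -0.05 0 -1"

```text
t: 9.4
eef_pos: [0.6094, -0.0017, 0.1116]
tool_rot: [-0.001, 0.117, 0.993, -0.0]
contact_force: [-3.1, -2.1, 2.7]
gripper_width: 0.343
grasp_force: 32.3
```

```bash
python3 -c "
from sp import *
auto(12)"
```

```text
t 9.40 pred 259.7 meas 265.9 score 105
p [ 1.0654  0.9701 -0.009   0.0084  0.1263] resid [ 0.   0.6  0.1 -0.8  1.3 -0.8]
[16, 17, 17, 17, 17, 17, 17, 16, 16, 16, 16, 15]
t0 9.45 eef r 0.0862 ang 35.8 cmd th 30.6 z 0.1112 F [-8.4 -0.7 19.2]
w [85.0, 87.0, 89.0, 90.0, 90.0, 90.0, 90.0] end al 376 max w 94
[[1.8, 1.4, -0.0, 0, -1], [2.4, 0.9, -0.05, 0, -1], [2.5, 0.2, -0.1, 0, -1], [2.4, -0.5, -0.05, 0, -1], [2.2, -1.3, -0.05, 0, -1], [1.7, -1.8, -0.1, 0, -1], [1.2, -2.2, -0.05, 0, -1], [0.4, -2.4, -0.05, 0, -1], [-0.3, -2.3, -0.0, 0, -1], [-0.9, -2.2, -0.0, 0, -1], [-1.4, -1.9, 0.0, 0, -1], [-1.8, -1.3, 0.05, 0, -1]]
```

carry_out --pt "1.8 1.4 0 0 -1" --pt "2.4 0.9 -0.05 0 -1" --pt "2.5 0.2 -0.1 0 -1" --pt "2.4 -0.5 -0.05 0 -1" --pt "2.2 -1.3 -0.05 0 -1" --pt "1.7 -1.8 -0.1 0 -1" --pt "1.2 -2.2 -0.05 0 -1" --pt "0.4 -2.4 -0.05 0 -1" --pt "-0.3 -2.3 0 0 -1" --pt "-0.9 -2.2 0 0 -1" --pt "-1.4 -1.9 0 0 -1" --pt "-1.8 -1.3 0.05 0 -1"

```text
t: 10.65
eef_pos: [0.4806, -0.1099, 0.1163]
tool_rot: [0.001, 0.117, 0.993, 0.001]
contact_force: [3.1, 5.1, 9.2]
gripper_width: 0.34
grasp_force: 33.2
```

```bash
python3 -c "
from sp import *
auto(10)"
```

```text
t 10.65 pred 376.5 meas 376.9 score 82
p [ 1.0853  0.9622 -0.0091  0.0083  0.161 ] resid [ 0.6  0.2 -0.9  1.2 -0.6 -0.2]
[16, 15, 14, 14, 13, 13, 12, 12, 11, 11]
t0 10.7 eef r 0.0834 ang -129.6 cmd th -132.4 z 0.1167 F [ 3.4 -2.9 -5.7]
w [82.0, 86.0, 88.0, 89.0, 90.0, 90.0] end al 469 max w 94
[[-2.2, -0.8, 0.05, 0, -1], [-2.3, -0.2, 0.05, 0, -1], [-2.0, 0.3, 0.05, 0, -1], [-1.9, 0.8, 0.05, 0, -1], [-1.6, 1.1, 0.05, 0, -1], [-1.2, 1.5, 0.05, 0, -1], [-0.8, 1.6, 0.05, 0, -1], [-0.5, 1.7, 0.05, 0, -1], [-0.1, 1.6, 0.0, 0, -1], [0.2, 1.6, 0.05, 0, -1]]
```

carry_out --pt "-2.2 -0.8 0.05 0 -1" --pt "-2.3 -0.2 0.05 0 -1" --pt "-2.0 0.3 0.05 0 -1" --pt "-1.9 0.8 0.05 0 -1" --pt "-1.6 1.1 0.05 0 -1" --pt "-1.2 1.5 0.05 0 -1" --pt "-0.8 1.6 0.05 0 -1" --pt "-0.5 1.7 0.05 0 -1" --pt "-0.1 1.6 0 0 -1" --pt "0.2 1.6 0.05 0 -1"

```text
t: 11.7
eef_pos: [0.6218, -0.0474, 0.1124]
tool_rot: [-0.001, 0.117, 0.993, 0.001]
contact_force: [-6.9, 0.9, 15.7]
gripper_width: 0.34
grasp_force: 34.0
```

```bash
python3 -c "
from sp import *
auto(12)"
```

```text
t 11.70 pred 468.7 meas 471.8 score 90
p [ 1.1292  0.9454 -0.0092  0.0083  0.3809] resid [ 0.2 -0.9  1.2 -0.2  1.  -1. ]
[11, 11, 10, 10, 11, 11, 11, 11, 11, 12, 12, 13]
t0 11.75 eef r 0.0849 ang 3.0 cmd th -1.4 z 0.1122 F [-7.5  3.5 20.5]
w [86.0, 88.0, 88.0, 90.0, 90.0, 90.0, 90.0] end al 582 max w 95
[[0.4, 1.6, -0.0, 0, -1], [0.8, 1.4, -0.0, 0, -1], [1.0, 1.2, -0.05, 0, -1], [1.1, 0.9, 0.0, 0, -1], [1.4, 0.9, -0.0, 0, -1], [1.5, 0.5, -0.05, 0, -1], [1.6, 0.2, -0.05, 0, -1], [1.7, -0.0, -0.05, 0, -1], [1.6, -0.4, -0.05, 0, -1], [1.6, -0.8, -0.05, 0, -1], [1.4, -1.1, -0.05, 0, -1], [1.2, -1.4, -0.05, 0, -1]]
```

carry_out --pt "0.4 1.6 0 0 -1" --pt "0.8 1.4 0 0 -1" --pt "1.0 1.2 -0.05 0 -1" --pt "1.1 0.9 0 0 -1" --pt "1.4 0.9 0 0 -1" --pt "1.5 0.5 -0.05 0 -1" --pt "1.6 0.2 -0.05 0 -1" --pt "1.7 0 -0.05 0 -1" --pt "1.6 -0.4 -0.05 0 -1" --pt "1.6 -0.8 -0.05 0 -1" --pt "1.4 -1.1 -0.05 0 -1" --pt "1.2 -1.4 -0.05 0 -1"

```text
t: 12.95
eef_pos: [0.4769, 0.0153, 0.1138]
tool_rot: [-0.001, 0.117, 0.993, -0.001]
contact_force: [5.9, -6.9, -14.2]
gripper_width: 0.341
grasp_force: 31.1
```

```bash
python3 -c "
from sp import *
auto(12)"
```

```text
t 12.95 pred 582.0 meas 581.4 score 107
p [ 1.1268  0.9477 -0.0092  0.0082  0.3711] resid [-0.8  1.2 -0.3  0.8 -1.2  0.2]
[15, 15, 15, 15, 16, 16, 16, 16, 17, 17, 17, 16]
t0 13.0 eef r 0.0870 ang 135.9 cmd th 132.6 z 0.1138 F [-1.9 -3.1 -5.3]
w [84.0, 87.0, 88.0, 89.0, 89.0, 90.0, 90.0] end al 692 max w 95
[[1.0, -2.0, -0.05, 0, -1], [0.4, -2.2, -0.05, 0, -1], [-0.1, -2.2, -0.0, 0, -1], [-0.7, -2.1, -0.0, 0, -1], [-1.3, -2.0, 0.0, 0, -1], [-1.9, -1.5, 0.05, 0, -1], [-2.1, -0.9, 0.05, 0, -1], [-2.4, -0.4, 0.05, 0, -1], [-2.4, 0.4, 0.05, 0, -1], [-2.3, 1.1, 0.1, 0, -1], [-1.9, 1.7, 0.05, 0, -1], [-1.2, 2.0, 0.05, 0, -1]]
```

carry_out --pt "1.0 -2.0 -0.05 0 -1" --pt "0.4 -2.2 -0.05 0 -1" --pt "-0.1 -2.2 0 0 -1" --pt "-0.7 -2.1 0 0 -1" --pt "-1.3 -2.0 0 0 -1" --pt "-1.9 -1.5 0.05 0 -1" --pt "-2.1 -0.9 0.05 0 -1" --pt "-2.4 -0.4 0.05 0 -1" --pt "-2.4 0.4 0.05 0 -1" --pt "-2.3 1.1 0.1 0 -1" --pt "-1.9 1.7 0.05 0 -1" --pt "-1.2 2.0 0.05 0 -1"

```text
t: 14.2
eef_pos: [0.6065, -0.0948, 0.1137]
tool_rot: [-0.001, 0.117, 0.993, 0.002]
contact_force: [-11.5, 7.9, 21.7]
gripper_width: 0.345
grasp_force: 34.4
```

```bash
python3 -c "
from sp import *
auto(12)"
```

```text
t 14.20 pred 692.4 meas 693.9 score 54
p [ 1.1391  0.9442 -0.0093  0.0082  0.3486] resid [ 0.9 -0.3  1.1 -1.   0.6 -0.7]
[17, 17, 17, 16, 16, 15, 14, 14, 13, 13, 12, 12]
t0 14.25 eef r 0.0837 ang -30.3 cmd th -36.4 z 0.1136 F [-3.2  8.  17.6]
w [83.0, 85.0, 88.0, 89.0, 89.0, 90.0, 90.0] end al 803 max w 95
[[-0.6, 2.5, 0.05, 0, -1], [0.1, 2.5, 0.05, 0, -1], [0.9, 2.4, -0.0, 0, -1], [1.4, 1.9, -0.05, 0, -1], [1.8, 1.4, -0.0, 0, -1], [2.1, 0.9, -0.05, 0, -1], [2.0, 0.2, -0.05, 0, -1], [2.1, -0.2, -0.05, 0, -1], [1.8, -0.6, -0.05, 0, -1], [1.6, -1.1, -0.1, 0, -1], [1.3, -1.2, -0.05, 0, -1], [0.9, -1.5, -0.0, 0, -1]]
```

carry_out --pt "-0.6 2.5 0.05 0 -1" --pt "0.1 2.5 0.05 0 -1" --pt "0.9 2.4 0 0 -1" --pt "1.4 1.9 -0.05 0 -1" --pt "1.8 1.4 0 0 -1" --pt "2.1 0.9 -0.05 0 -1" --pt "2.0 0.2 -0.05 0 -1" --pt "2.1 -0.2 -0.05 0 -1" --pt "1.8 -0.6 -0.05 0 -1" --pt "1.6 -1.1 -0.1 0 -1" --pt "1.3 -1.2 -0.05 0 -1" --pt "0.9 -1.5 0 0 -1"

```text
t: 15.45
eef_pos: [0.4701, 0.0077, 0.114]
tool_rot: [-0.001, 0.117, 0.993, -0.001]
contact_force: [3.6, -2.6, -10.2]
gripper_width: 0.339
grasp_force: 31.3
```

```bash
python3 -c "
from sp import *
b=cv2.imread('pics/top0.png'); s=cv2.imread('pics/s9.40.png')
a=rect(b,'top',[.645,-.122],.068,.05,4000); c=rect(s,'side',[.645,-.122],.068,.05,4000)
for q in(a,c):
    for ang in(-30,-35,-40):
        for r in(.13,.165):
            x=CT+r*np.array([np.cos(np.radians(ang)),np.sin(np.radians(ang))]); cv2.drawMarker(q,(int((-.122+.05-x[1])*4000),int((.645+.05-x[0])*4000)),(0,0,255),0,8,1)
cv2.imwrite('pics/ptr.png',np.hstack([a,c]))
auto(8,target=60)"
```

```text
t 15.45 pred 802.9 meas 804.1 score 93
p [ 1.1542  0.9422 -0.0093  0.0081  0.4216] resid [-0.5  1.2 -0.7  0.9 -0.4 -0.6]
[4, 5, 5, 6, 6, 6, 6, 6]
t0 15.5 eef r 0.0869 ang 142.4 cmd th 139.6 z 0.1141 F [-2.7 -2.6 -8.4]
w [85.0, 74.0, 69.0, 65.0, 63.0] end al 864 max w 95
[[0.3, -0.6, -0.05, 0, -1], [0.3, -0.6, 0.0, 0, -1], [0.2, -0.8, -0.0, 0, -1], [0.1, -0.8, -0.05, 0, -1], [0.1, -0.9, 0.0, 0, -1], [-0.1, -0.9, 0.0, 0, -1], [-0.1, -0.9, -0.0, 0, -1], [-0.2, -0.9, -0.0, 0, -1]]
```

View pics/ptr.png

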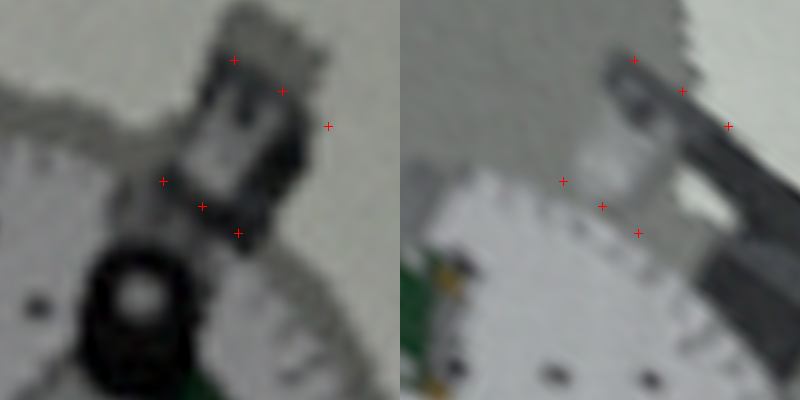

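Top crop: the bracket plate runs from about (205,190) to (265,95), close to the −35° marks. The side crop shows its plate at (575–640,120–180). Base edges give −35.4°. The platter has been in band for over 7 s, so I slow down now.

carry_out --pt "0.3 -0.6 -0.05 0 -1" --pt "0.3 -0.6 0 0 -1" --pt "0.2 -0.8 0 0 -1" --pt "0.1 -0.8 -0.05 0 -1" --pt "0.1 -0.9 0 0 -1" --pt "-0.1 -0.9 0 0 -1" --pt "-0.1 -0.9 0 0 -1" --pt "-0.2 -0.9 0 0 -1"

```text
t: 16.3
eef_pos: [0.4519, -0.0534, 0.1161]
tool_rot: [-0.0, 0.117, 0.993, 0.0]
contact_force: [3.2, -0.8, -23.9]
gripper_width: 0.342
grasp_force: 30.2
```

```bash
cat >> sp.py <<'E'
LEAN=.0297
def polar(im,n,c=CT,z=.058,r0=90,r1=134,N=720):
    T,R=np.meshgrid(np.arange(N)/N*2*np.pi,np.arange(r0,r1)/1000.,indexing="ij")
    m=proj(np.c_[(c[0]+R*np.cos(T)).ravel(),(c[1]+R*np.sin(T)).ravel(),(z+LEAN*R*np.cos(T-np.radians(190))).ravel()],n).reshape(N,-1,2).astype(np.float32)
    return cv2.remap(im,m[...,0],m[...,1],cv2.INTER_LINEAR)
def land(target,pushes=range(0,18),ns=range(0,13),tail=40):
    # n rows of constant step s, then crank held; closest final angle to target
    t0=float(bot.get_obs()["t"]);best=[]
    for s in pushes:
        for n in ns:
            seg=L["seg"]+[[t0+.1*k,0,s] for k in range(n)]
            al=sim(L["p"],t0+.1*n+tail*.1,seg)[1][-1]; best.append((abs(al-target),s,n,round(al,1)))
    best.sort(); return best[:6]
E
python3 -c "
from sp import *
import sp
old=[]
for t,a in L['obs']:
    im=cv2.imread(f'pics/s{t:.2f}.png')
    if im is None: continue
    b,s=detect(im,'side',a,15); old.append((round(a%360),round(b-a,1)))
print(old)
auto(12,target=60)
undo();save()
print(land(1044.6,range(3,9)))"
```

```text
[(238, np.float64(0.0)), (287, np.float64(0.2)), (336, np.float64(1.5)), (28, np.float64(0.9)), (94, np.float64(-0.1)), (167, np.float64(1.5)), (266, np.float64(-0.2)), (17, np.float64(1.1)), (112, np.float64(0.3)), (221, np.float64(0.4)), (334, np.float64(1.4)), (84, np.float64(-0.2))]
t 16.30 pred 864.0 meas 864.4 score 85
p [ 1.157   0.9416 -0.0093  0.008   0.4497] resid [ 1.2 -0.7  0.9 -0.3 -0.5 -0.2]
[7, 7, 7, 7, 8, 8, 8, 8, 9, 9, 9, 9]
t0 16.35 eef r 0.0852 ang -175.2 cmd th -176.4 z 0.1162 F [  3.6  -2.1 -28.6]
w [59.0, 60.0, 59.0, 60.0, 60.0, 61.0, 60.0] end al 939 max w 95
[[-0.4, -0.9, -0.0, 0, -1], [-0.5, -1.0, -0.0, 0, -1], [-0.6, -0.8, -0.0, 0, -1], [-0.6, -0.8, 0.0, 0, -1], [-0.9, -0.8, 0.0, 0, -1], [-1.0, -0.6, 0.05, 0, -1], [-1.1, -0.5, 0.0, 0, -1], [-1.1, -0.3, 0.05, 0, -1], [-1.4, -0.2, 0.0, 0, -1], [-1.3, -0.0, 0.05, 0, -1], [-1.3, 0.2, 0.05, 0, -1], [-1.3, 0.4, 0.05, 0, -1]]
[(np.float64(81.2475157949084), 8, 12, np.float64(963.4)), (np.float64(85.46522264626299), 8, 11, np.float64(959.1)), (np.float64(88.2949524160831), 7, 12, np.float64(956.3)), (np.float64(89.78209989454479), 8, 10, np.float64(954.8)), (np.float64(91.96692775351005), 7, 11, np.float64(952.6)), (np.float64(94.19467736362219), 8, 9, np.float64(950.4))]
```

```bash
python3 -c "
from sp import *
step([7,7,7,7,8,8,8,8,9,9,9,9],use=False)"
```

```text
t0 16.35 eef r 0.0852 ang -175.2 cmd th -176.4 z 0.1162 F [  3.6  -2.1 -28.6]
w [59.0, 60.0, 59.0, 60.0, 60.0, 61.0, 60.0] end al 939 max w 95
[[-0.4, -0.9, -0.0, 0, -1], [-0.5, -1.0, -0.0, 0, -1], [-0.6, -0.8, -0.0, 0, -1], [-0.6, -0.8, 0.0, 0, -1], [-0.9, -0.8, 0.0, 0, -1], [-1.0, -0.6, 0.05, 0, -1], [-1.1, -0.5, 0.0, 0, -1], [-1.1, -0.3, 0.05, 0, -1], [-1.4, -0.2, 0.0, 0, -1], [-1.3, -0.0, 0.05, 0, -1], [-1.3, 0.2, 0.05, 0, -1], [-1.3, 0.4, 0.05, 0, -1]]
```

carry_out --pt "-0.4 -0.9 0 0 -1" --pt "-0.5 -1.0 0 0 -1" --pt "-0.6 -0.8 0 0 -1" --pt "-0.6 -0.8 0 0 -1" --pt "-0.9 -0.8 0 0 -1" --pt "-1.0 -0.6 0.05 0 -1" --pt "-1.1 -0.5 0 0 -1" --pt "-1.1 -0.3 0.05 0 -1" --pt "-1.4 -0.2 0 0 -1" --pt "-1.3 0 0.05 0 -1" --pt "-1.3 0.2 0.05 0 -1" --pt "-1.3 0.4 0.05 0 -1"

```text
t: 17.55
eef_pos: [0.5543, -0.1292, 0.1155]
tool_rot: [0.001, 0.117, 0.993, 0.002]
contact_force: [-3.8, 13.1, 11.6]
gripper_width: 0.344
grasp_force: 33.3
```

```bash
python3 -c "
from sp import *
auto(8,target=50)
undo();save()
print(land(1044.6,range(3,16)))"
```

```text
t 17.55 pred 939.2 meas 937.3 score 105
p [ 1.1532  0.9443 -0.0092  0.008   0.4269] resid [-0.7  0.6 -0.7 -0.8 -0.7  0.9]
[8, 8, 9, 9, 10, 10, 10, 11]
t0 17.6 eef r 0.0828 ang -76.2 cmd th -80.4 z 0.1156 F [1.6 9.  3.9]
w [56.0, 53.0, 51.0, 51.0, 51.0] end al 983 max w 95
[[-1.0, 0.6, 0.0, 0, -1], [-1.0, 0.7, 0.05, 0, -1], [-1.0, 0.9, 0.05, 0, -1], [-0.8, 1.0, 0.05, 0, -1], [-0.7, 1.3, 0.0, 0, -1], [-0.4, 1.5, 0.05, 0, -1], [-0.2, 1.4, 0.0, 0, -1], [0.0, 1.7, 0.05, 0, -1]]
[(np.float64(1.9705750378554967), 14, 12, np.float64(1046.6)), (np.float64(2.0713819339464408), 15, 11, np.float64(1046.7)), (np.float64(4.939961763138399), 14, 11, np.float64(1039.7)), (np.float64(5.609262434415996), 15, 10, np.float64(1039.0)), (np.float64(5.636446971508121), 13, 12, np.float64(1039.0)), (np.float64(9.808923271373033), 15, 12, np.float64(1054.4))]
```

```bash
python3 -c "
from sp import *
step([8,8,9,9,10,10,10,11],use=False)"
```

```text
t0 17.6 eef r 0.0828 ang -76.2 cmd th -80.4 z 0.1156 F [1.6 9.  3.9]
w [56.0, 53.0, 51.0, 51.0, 51.0] end al 983 max w 95
[[-1.0, 0.6, 0.0, 0, -1], [-1.0, 0.7, 0.05, 0, -1], [-1.0, 0.9, 0.05, 0, -1], [-0.8, 1.0, 0.05, 0, -1], [-0.7, 1.3, 0.0, 0, -1], [-0.4, 1.5, 0.05, 0, -1], [-0.2, 1.4, 0.0, 0, -1], [0.0, 1.7, 0.05, 0, -1]]
```

carry_out --pt "-1.0 0.6 0 0 -1" --pt "-1.0 0.7 0.05 0 -1" --pt "-1.0 0.9 0.05 0 -1" --pt "-0.8 1.0 0.05 0 -1" --pt "-0.7 1.3 0 0 -1" --pt "-0.4 1.5 0.05 0 -1" --pt "-0.2 1.4 0 0 -1" --pt "0 1.7 0.05 0 -1"

```text
t: 18.4
eef_pos: [0.6213, -0.0555, 0.1126]
tool_rot: [-0.002, 0.118, 0.993, 0.0]
contact_force: [-13.2, 2.5, 13.1]
gripper_width: 0.348
grasp_force: 33.7
```

```bash
python3 -c "
from sp import *
t,a,s=look(25); L['obs'].append([t,a]); L['p']=fit().tolist(); print(np.round(L['p'],4)); save()
print(land(1044.6,range(3,20)))"
```

```text
t 18.40 pred 982.9 meas 981.7 score 103
[ 1.1494  0.9451 -0.0091  0.008   0.4615]
[(np.float64(0.23507139469143112), 11, 11, np.float64(1044.4)), (np.float64(0.9123542135580465), 14, 8, np.float64(1045.5)), (np.float64(1.2889392060983482), 17, 6, np.float64(1043.3)), (np.float64(1.3122516371802249), 15, 7, np.float64(1043.3)), (np.float64(1.4450812035324816), 12, 10, np.float64(1046.0)), (np.float64(1.83351569771321), 13, 9, np.float64(1046.4))]
```

```bash
python3 -c "
from sp import *
step([11]*8,use=False)"
```

```text
t0 18.45 eef r 0.0848 ang -2.3 cmd th -5.4 z 0.1124 F [-12.9   4.8  17.8]
w [46.0, 46.0, 46.0, 45.0, 45.0] end al 1021 max w 95
[[0.4, 1.5, -0.0, 0, -1], [0.7, 1.5, -0.0, 0, -1], [1.0, 1.3, -0.0, 0, -1], [1.1, 1.2, -0.05, 0, -1], [1.4, 0.8, -0.0, 0, -1], [1.5, 0.6, -0.05, 0, -1], [1.6, 0.3, -0.05, 0, -1], [1.7, -0.0, -0.05, 0, -1]]
```

carry_out --pt "0.4 1.5 0 0 -1" --pt "0.7 1.5 0 0 -1" --pt "1.0 1.3 0 0 -1" --pt "1.1 1.2 -0.05 0 -1" --pt "1.4 0.8 0 0 -1" --pt "1.5 0.6 -0.05 0 -1" --pt "1.6 0.3 -0.05 0 -1" --pt "1.7 0 -0.05 0 -1"

```text
t: 19.25
eef_pos: [0.5455, 0.0389, 0.112]
tool_rot: [-0.001, 0.117, 0.993, 0.0]
contact_force: [-0.1, -1.8, -11.7]
gripper_width: 0.345
grasp_force: 31.3
```

```bash
python3 -c "
from sp import *
t,a,s=look(20)
if s>18: L['obs'].append([t,a]); L['p']=fit().tolist(); print(np.round(L['p'],4)); save()
b=land(1044.3,range(3,16),range(1,5)); print(b)
step([b[0][1]]*b[0][2]+[0]*4,use=False)"
```

```text
t 19.25 pred 1021.4 meas 1020.7 score 97
[ 1.1446  0.945  -0.009   0.0081  0.4764]
[(np.float64(0.14796355858902643), 12, 3, np.float64(1044.4)), (np.float64(0.8261029327434244), 9, 4, np.float64(1043.5)), (np.float64(0.9193131882786929), 10, 4, np.float64(1045.2)), (np.float64(1.1766222642029334), 11, 3, np.float64(1043.1)), (np.float64(1.508279543021672), 13, 3, np.float64(1045.8)), (np.float64(1.66118354001037), 15, 2, np.float64(1042.6))]
t0 19.3 eef r 0.0872 ang 86.3 cmd th 82.6 z 0.1120 F [-3.6  1.9 -4.8]
w [39.0, 41.0, 31.0, 13.0] end al 1044 max w 94
[[1.7, -0.4, -0.05, 0, -1], [1.6, -0.7, -0.05, 0, -1], [1.5, -1.1, -0.05, 0, -1], [-0.0, 0.0, 0.0, 0, -1], [-0.0, 0.0, 0.0, 0, -1], [-0.0, 0.0, 0.0, 0, -1], [-0.0, 0.0, 0.0, 0, -1]]
```

carry_out --pt "1.7 -0.4 -0.05 0 -1" --pt "1.6 -0.7 -0.05 0 -1" --pt "1.5 -1.1 -0.05 0 -1" --pt "0 0 0 0 -1" --pt "0 0 0 0 -1" --pt "0 0 0 0 -1" --pt "0 0 0 0 -1" --pt "0 0 0 0 -1" --pt "0 0 0 0 -1" --pt "0 0 0 0 -1"

```text
t: 20.3
eef_pos: [0.4944, 0.0278, 0.1136]
tool_rot: [-0.002, 0.117, 0.993, -0.0]
contact_force: [-3.5, 4.5, -25.7]
gripper_width: 0.34
grasp_force: 29.1
```

```bash
python3 -c "
from sp import *
t,a,s=look(20); t,a,s=look(20)
im=cv2.imread(f'pics/s{t:.2f}.png'); top=imaging.read_camera('top')[:,:,::-1].copy(); cv2.imwrite('pics/top2.png',top)
print(detect(top,'top',a,25)); L['obs'].append([t,a]);L['p']=fit().tolist();save();print(np.round(L['p'],4))
u,v=proj([.645,-.122,.06],'side')[0].astype(int);w,x=proj([.645,-.122,.06],'top')[0].astype(int)
g=lambda i,u,v:cv2.resize(i[v-30:v+30,u-30:u+30],(400,400),interpolation=2)
cv2.imwrite('pics/c3.png',np.hstack([g(im,u,v),g(top,w,x)]));print(u,v,w,x)"
```

```text
t 20.30 pred 1044.4 meas 1044.7 score 89
t 20.35 pred 1044.4 meas 1044.7 score 89
(np.float64(1044.7779530728578), np.float64(85.80714285714285))
[ 1.1465  0.9451 -0.009   0.0081  0.4826]
350 232 328 176
```

View pics/c3.png

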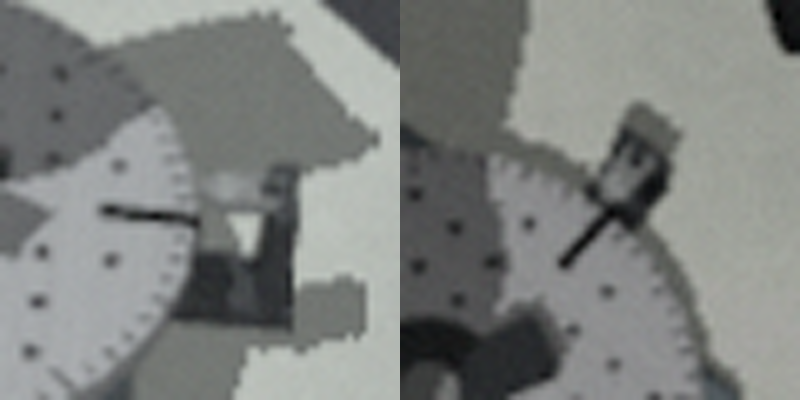

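Side crop: the index line runs (105,210)–(198,222) and ends right at the bracket. Top crop: it runs (565,265)–(615,210), also at the bracket. Both cameras read −35.3°. Now checking the base's own angle with overlays.

```bash
python3 -c "
from sp import *
b=cv2.imread('pics/top0.png');t2=cv2.imread('pics/top2.png')
def rot(im,n,z,r0,r1,hw,s,phi=-35.3):   # up = radial outward along phi, centre column = phi
    H=int((r1-r0)*s);W=int(2*hw*s);j,i=np.meshgrid(np.arange(W),np.arange(H));r=r1-i/s;l=hw-j/s;a=np.radians(phi)
    X=CT[0]+r*np.cos(a)-l*np.sin(a);Y=CT[1]+r*np.sin(a)+l*np.cos(a)
    m=proj(np.c_[X.ravel(),Y.ravel(),np.full(X.size,z)],n).reshape(H,W,2).astype(np.float32)
    return cv2.remap(im,m[...,0],m[...,1],cv2.INTER_CUBIC)
a=rot(t2,'top',.074,.09,.19,.05,4000); cv2.line(a,(200,0),(200,400),(0,0,255),1)
c=rot(b,'top',.03,-.17,.17,.17,1176); 
for k in(-.11,.11):
    q=int((.17+k)*1176); cv2.line(c,(q,0),(q,400),(0,0,255),1); cv2.line(c,(0,q),(400,q),(0,0,255),1)
cv2.imwrite('pics/al.png',np.hstack([a[:399,:399],c[:399,:399]]))"
```

```text
(no output)
```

View pics/al.png

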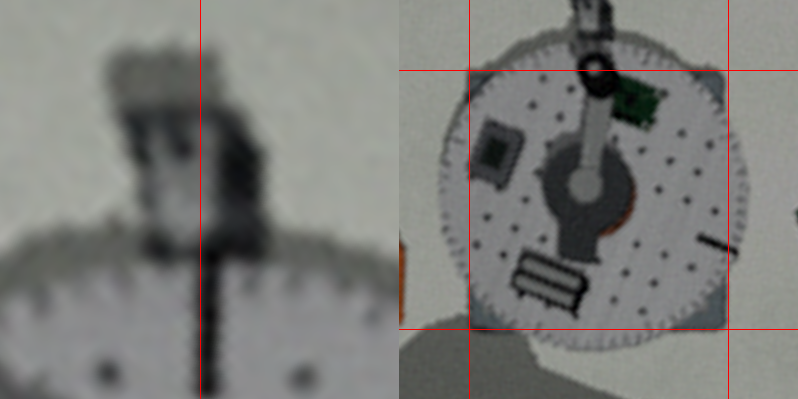

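The red 220 mm square at −35.3° falls on all four base corners within a pixel, so the index is aligned. Releasing.

carry_out --pt "0 0 0.1 0 -0.3" --pt "0 0 0 0 -0.2" --pt "0 0 0 0 0" --pt "0 0 0 0 0.5" --pt "0 0 0 0 0.8" --pt "0 0 0 0 0.8" --pt "0 0 -1 0 0.8" --pt "0 0 -2 0 0.8" --pt "0 0 -3 0 0.8" --pt "0 0 -3 0 0.8" --pt "0 0 -3 0 0.8" --pt "0 0 0 0 0.8"

```text
t: 21.65
eef_pos: [0.4986, 0.0267, 0.2381]
tool_rot: [0.003, 0.118, 0.993, 0.002]
contact_force: [0.2, 0.2, -0.9]
gripper_width: 0.901
grasp_force: 0.0
```

```bash
python3 -c "
from sp import *
t,a,s=look(20); o=bot.get_obs(); print(o['eef_pos'],o['contact_force'],o['gripper_width'])
top=imaging.read_camera('top')[:,:,::-1].copy(); cv2.imwrite('pics/top3.png',top); print(detect(top,'top',1044.7,25))
im=cv2.imread(f'pics/s{t:.2f}.png'); cv2.imwrite('pics/end.png',im)"
```

```text
t 21.65 pred 1044.6 meas 1044.8 score 69
[0.49735365 0.02696479 0.23609499] [ 0.23622536 -0.38606273 -0.21630195] 0.8997103711066804
(np.float64(1044.6728519778817), np.float64(68.84285714285717))
```

View pics/end.png

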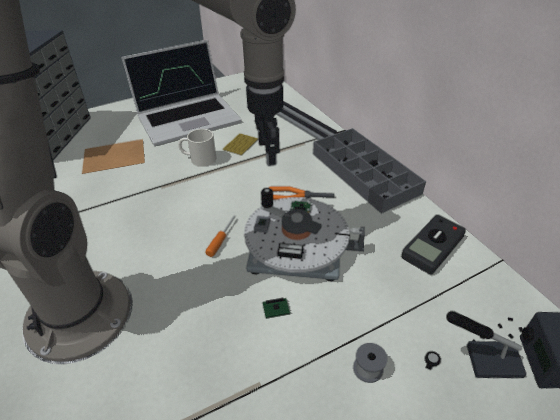

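The gripper is clear above the knob at (267,198), the index is still at the pointer near (345,234), and nothing else has moved. Handing in.

```bash
python3 -c "
from station import bot
print(bot.hand_in())"
```

```text
the job is handed in; nothing more can be done
None
```

The job is handed in (no verdict came back): the fitted model puts the platter at about 82–95°/s for nearly 8 s with a 95°/s peak, it stopped with the index within about 0.5° of the pointer, and the knob is released with the gripper clear.

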